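Slide the top plate off the stack into the loading stand and bolt it in

TASK

Draw the loading stand's red-knobbed bolt fully back, then slide the top brown plate sideways off the stack at its mouth into the stand, without lifting it, until it is fully home against the end stop, and push the bolt fully shut behind it. The two plates below must stay where they lie in the stack, and the loose tape roll, strip and screwdriver on the table must be left alone.

Things in the scene. Friction and masses are not known exactly. Their poses are not given: they have to be found in the camera images.
- plate_top: Top plate of the stack: brown drilled plate, 126 (its x) x 172 (its y) x 27 mm high, 0.6 to 0.9 kg, loose, too wide to grip. Origin: centre of its underside. It lies squarely on the middle plate, its +y edge facing the mouth of the stand; push it by its -y edge (friction about 0.6: 3 to 7 N).
- plate_mid: Middle plate of the stack, same brown plate 126 x 172 x 27 mm, loose. Origin: centre of its underside; its top is 54 mm above the table. It must stay in place.
- plate_bottom: Bottom plate of the stack, same brown plate, loose, lying on the table. Origin: centre of its underside. It must stay in place.
- stand: Grey loading stand with aluminium deck, fixed. Origin: centre of its underside, on the table; +y: the way a plate slides in; +x: the side with the bolt, away from the robot. Deck 170 (x) x 224 (y) mm, top at 52 mm (2 mm below the top plate's underside). Rails: inner faces at x = -66 and +66 mm, 15 mm above the deck, flared to +-77 mm at the mouth. End stop: face at y = +104 mm, 25 mm above the deck.
- stand_mouth (a point): Middle of the deck's mouth edge, on the deck (stand x = 0, y = -112 mm, height 52 mm). The stack's +y edge is 6 to 20 mm before it; stack and stand are in line within 6 mm sideways and 0.04 rad. The flared part of the rails runs from here 25 mm inward.
- stand_home (a point): Where the centre of the plate's underside lies when the plate is fully home, touching the end stop (stand x = 0, y = +18 mm, height 52 mm). The plate's rear edge is then at stand y = -68 mm.
- bolt (a joint): Slide bolt on the stand, in m: 0 = fully shut, 0.048 = fully back (hard stops). Slides along the stand's x, +x opens, against about 2 N; stays where left. Starts shut or up to 20 mm back. Its flat steel bar, 12 mm wide, 10 mm high, lies at stand y = -85 to -73 mm, 4 mm above the deck; tip at x = +25 mm when shut, +73 mm when back. It shuts only if the plate is within 5 mm of the end stop.
- bolt_knob (a point): Centre of the upright red knob on the bolt: a cylinder of 20 mm diameter and 26 mm height, 71 to 97 mm above the table (this point at 84 mm), at stand x = +100 mm (shut) to +148 mm (fully back), y = -79 mm. Free room all round it above 66 mm.
- strip1: Bystander: loose brown bar 28 x 120 x 11 mm lying on the table. Origin: centre of its underside.
- tape_roll1: Bystander: loose green tape roll, 61 mm diameter, 18 mm high, lying flat to the right of the stack. Origin: centre of its underside.
- screwdriver: Bystander: loose red-handled screwdriver, 25 x 190 x 26 mm, lying to the left of the stand. Origin: centre of its underside.

How it is judged:
On the way, in this order (a step that is already met when the one before it is completed fails the run):
1. the bolt is drawn fully back (at least 42 mm) (value of joint bolt above 0.042 m), for 0.2 s.
2. the top plate lies flat in the stand, home against the end stop (y of plate_top in the frame of stand between 0.012 and 0.0205 m and x of plate_top in the frame of stand between -0.006 and 0.006 m and z of plate_top in the frame of stand between 0.049 and 0.055 m and angle between the y axis of plate_top and the y axis of stand, either way round below 0.06 rad and angle between plate_top's own z axis and vertical below 0.04 rad), for 0.2 s.
At the end, for the whole second after the job is handed in: Top plate flat and still in the stand against the end stop (within 6 mm along and sideways, 0.06 rad); bolt shut to within 6 mm; lower plates within 10 mm of their start and square to each other within 0.07 rad; tape roll, strip and screwdriver within 20 mm of their start (all of step 2 and value of joint bolt below 0.006 m and linear speed of plate_top below 0.01 m/s and distance of each of plate_mid, plate_bottom from where it was at the start of the episode below 0.01 m and angle between the x axis of plate_mid and the x axis of plate_bottom, either way round below 0.07 rad and distance of each of strip1, tape_roll1, screwdriver from where it was at the start of the episode below 0.02 m); the robot touches nothing.
It fails at once if a lower plate of the stack is shifted more than 10 mm (distance of any of plate_mid, plate_bottom from where it was at the start of the episode above 0.01 m).
It fails at once if the top plate is lifted more than 12 mm or tipped more than 0.15 rad (height (world z) of plate_top above 0.066 m or angle between plate_top's own z axis and vertical above 0.15 rad).
It fails at once if the tape roll, strip or screwdriver is shifted more than 20 mm (distance of any of strip1, tape_roll1, screwdriver from where it was at the start of the episode above 0.02 m).
It also fails if it takes over 67 s, if anything falls off the work surface, if the arm or the gripper's body presses on something with over 40 N, if the wrist force passes 120 N, or if a joint passes its speed limit or range.

ROBOT

A 7-joint arm with a two-finger parallel gripper is mounted at the origin on a cart in front of the work surface, level with it; the furniture and walls round the work are solid. World frame = base frame: x ahead of the robot, y to its left, z up, the work surface at z = 0. Lengths are in m, angles in rad, forces in N, time in s.
With the tool pointing down it reaches from about 0.35 to 0.9 m from the base axis. Payload 19.9 kg.
Tool frame: the origin (TCP) lies midway between the tips of the shut fingers; the grasp point (between the pads) lies 19 mm behind it; z points along the fingers, y is the direction in which the jaws open and shut (so a half turn about z gives the same grasp; the last joint's range is limited). The gripper opens to 94 mm and grips with 3 to 60 N. Pads are 16 mm wide; open, the fingers measure 119 mm over their backs; the gripper's body (75 mm by 177 mm) begins 78 mm behind the grasp point.
Start: joints at [-1.185, 0.417, -0.01, 1.614, 0.005, 1.111, -0.053], TCP at [0.259, 0.569, 0.205] pointing down, gripper open.
Joint ranges: [-2.81, 2.81], [-0.39, 2.02], [-1.27, 1.25], [0.06, 2.57], [-1.19, 4.33], [0.19, 2], [-2.82, 2.82]. Speed limits (rad/s): [1.89, 1.89, 2.39, 2.39, 3.01, 3.01, 3.01].

INTERFACE

Orientations are given as a 3x3 rotation matrix whose columns are the frame's x, y, z axes.
In Python, from plant import * gives the robot as it stands.
- The arm moves only by the tool drive_tool, never from a script. Its argument "deltas" is a list of rows, each a list of 5 numbers: the shift along the tool's x, y, z in mm, then the turn about the tool's z in degrees, then the gripper command: -1 is shut, 1 is fully open, values between are in proportion. In form: [[x, y, z, yaw, gripper], ...]. A call has 1 to 20 rows; each row is the pose to reach, as a shift and turn from the pose commanded when the call began, along the tool's axes at that moment; what a row does not reach only later rows make up. A row lasts 1/12 s, in which the tool goes at most 41.7 mm and 7.16 degrees, less where a joint would pass 70% of its speed; a pose out of reach is approached as far as the arm can. A call with a gripper value outside its range is refused whole. The fingers move at their own pace and stop on an object; "force" is the grip in N (left out, the last holds). Time passes only in rows, so rows that repeat a pose let the fingers close. It gives the time, the measured TCP pose, the force and the opening at its end, in the units of the state.
- get_obs(): the state, without advancing time (a new reading comes with each control period).
- read_camera(name): name is "scene" or "top" or "wrist"; returns the picture (420x560x3 uint8, blue, green, red); there is no depth.
- get_calibration(name): a dict with "K" (3x3 intrinsics, pixels), "position" and "attitude" of the camera in the world. Camera axes: x right, y down, z forward; pixel columns grow to the right and rows downward; lengths in m; the calibration is good to about 2 mm. A picture is of the moment at which its call begins: read the wrist's pose just before it. get_calibration takes no time and is no camera call; for the wrist camera it gives the pose at the moment of the call.
- job_done(): hands the job in, once; it reports no verdict.
The state is a dict: "t": time; "joint_positions": joint angles; "qd": joint speeds; "tau": joint torques, N m; "position": TCP position; "orientation": TCP orientation; "contact_force": force on the tool from outside, world axes, zero at the start; "torque": the same for the moment, N m; "finger_gap": finger opening in m.
Only numpy, scipy, OpenCV 4.12 (cv2) and the standard library are available. Lean on these libraries where they do the work, as an engineer would, in place of code of your own. Each camera call takes 0.05 s, during which the arm holds its last target.

## Working session

There is one attempt and no reset: what is moved stays moved. The work goes in short steps, Python scripts to look and compute and a tool call to move; the robot and the scene stay as the last step left them, time stands still between calls to the robot, and variables do not carry over. Pictures are saved under pics/ and viewed, and the job is handed in when it is done.

Besides the shell and the picture viewer there is one more tool, called as name(argument=value, ...), one argument or row to a line, values as JSON. drive_tool: Moves the arm, as the interface text tells. Its arguments: {"type":"object","properties":{"deltas":{"type":"array"},"force":{"type":"number"}},"required":["deltas"]}

```bash
mkdir -p pics; python3 - <<'E'
from plant import *
import cv2,numpy as np
o=get_obs();print({k:np.round(v,3).tolist() for k,v in o.items()})
for n in ["scene","top"]:
    c=get_calibration(n);print(n,c)
    cv2.imwrite(f"pics/{n}0.png",read_camera(n))
E
```

```text
{'t': 0.0, 'joint_positions': [-1.186, 0.418, -0.01, 1.614, 0.005, 1.111, -0.053], 'qd': [0.001, 0.0, -0.001, 0.001, -0.0, 0.0, 0.001], 'tau': [0.0, -85.126, 0.638, -42.599, -0.049, 0.019, 0.0], 'position': [0.259, 0.569, 0.205], 'orientation': [[-0.91, 0.414, -0.0], [0.414, 0.91, -0.001], [-0.0, -0.001, -1.0]], 'contact_force': [0.103, 0.964, -0.879], 'torque': [0.011, 0.053, 0.033], 'finger_gap': 0.094}
scene {'K': array([[458.31355571,   0.        , 281.6832529 ],
       [  0.        , 458.31355571, 209.49337101],
       [  0.        ,   0.        ,   1.        ]]), 'position': array([-0.46907547,  0.83234676,  0.70336319]), 'attitude': array([[-0.50654865, -0.41428595,  0.75615846],
       [-0.862067  ,  0.22730307, -0.45296115],
       [ 0.0157783 , -0.88130612, -0.47228231]])}
top {'K': array([[397.84809395,   0.        , 279.83351861],
       [  0.        , 397.84809395, 208.77318143],
       [  0.        ,   0.        ,   1.        ]]), 'position': array([0.36861907, 0.25090359, 1.17304544]), 'attitude': array([[-0.00973796, -0.99061681,  0.13632137],
       [-0.99993771,  0.00890329, -0.00673118],
       [ 0.00545432, -0.13637843, -0.9906418 ]])}
```

View pics/scene0.png

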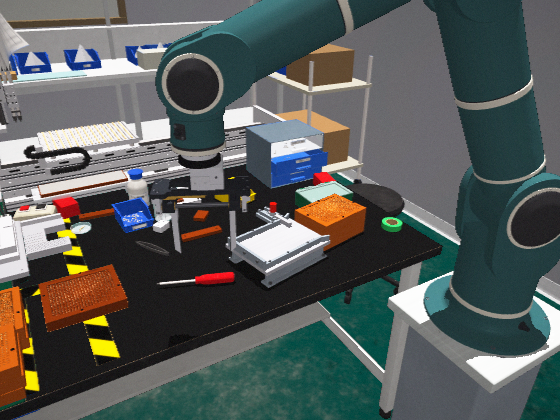

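View pics/top0.png

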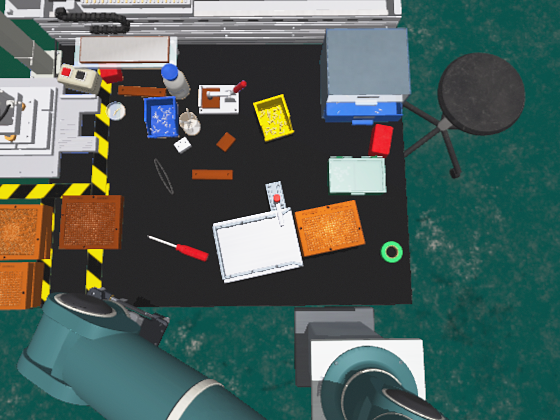

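```bash
cat > h.py <<'E'
import cv2,numpy as np
from plant import *
def ray(n,uv,z,c=None):
    c=c or get_calibration(n)
    uv=np.atleast_2d(uv).astype(float)
    d=np.c_[uv,np.ones(len(uv))]@np.linalg.inv(c["K"]).T@np.array(c["attitude"]).T
    p=np.array(c["position"]);return p+d*((z-p[2])/d[:,2])[:,None]
def proj(n,P,c=None):
    c=c or get_calibration(n)
    q=(np.atleast_2d(P)-c["position"])@np.array(c["attitude"]);q=q@c["K"].T
    return q[:,:2]/q[:,2:]
E
python3 - <<'E'
from h import *
im=cv2.imread("pics/top0.png")
cv2.imwrite("pics/top0z.png",cv2.resize(im[170:290,200:410],None,fx=3.8,fy=3.8,interpolation=cv2.INTER_CUBIC))
h=cv2.cvtColor(im,cv2.COLOR_BGR2HSV)
m=cv2.inRange(h,(5,120,60),(20,255,255));m[:190]=0;m[270:]=0;m[:,:285]=0
m=cv2.morphologyEx(m,cv2.MORPH_CLOSE,np.ones((5,5)))
c=max(cv2.findContours(m,0,2)[0],key=cv2.contourArea)
r=cv2.minAreaRect(c);b=cv2.boxPoints(r);print(r,b,ray("top",b,.081))
k=cv2.inRange(h,(0,150,100),(4,255,255))|cv2.inRange(h,(172,150,100),(180,255,255));k[:185]=0;k[215:]=0;k[:,:265]=0;k[:,290:]=0
M=cv2.moments(k,True);u=[M['m10']/M['m00'],M['m01']/M['m00']];print(M['m00'],u,ray("top",u,.09))
E
```

```text
((329.21466064453125, 227.83029174804688), (46.50157165527344, 64.69429016113281), 78.2317123413086) [[292.80533 211.66556]
 [356.1398  198.47089]
 [365.624   243.99503]
 [302.28952 257.1897 ]] [[0.51048895 0.20765008 0.081     ]
 [0.54593281 0.03079508 0.081     ]
 [0.41934439 0.00931556 0.081     ]
 [0.38512303 0.18356754 0.081     ]]
36.0 [276.44444444444446, 197.94444444444446] [[0.54788792 0.25259839 0.09      ]]
```

View pics/top0z.png

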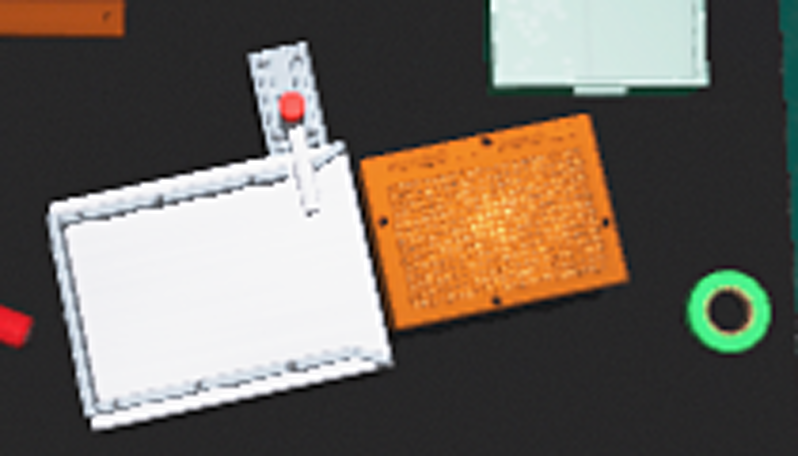

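```bash
python3 - <<'E'
from h import *
c=get_calibration("wrist");o=get_obs();R=np.array(o["orientation"])
print(c["K"],R.T@(c["position"]-o["position"]),R.T@c["attitude"])
E
```

```text
[[350.80216384   0.         283.79954034]
 [  0.         350.80216384 218.24856587]
 [  0.           0.           1.        ]] [ 0.08056044 -0.00039135 -0.17994453] [[ 8.91589479e-04 -9.60328625e-01 -2.78869392e-01]
 [ 9.99999602e-01  8.66367149e-04  2.13691258e-04]
 [ 3.63894480e-05 -2.78869472e-01  9.60329015e-01]]
```

drive_tool(
  deltas=[
    [-30,-20,-10,5,1],
    [-60,-40,-20,10,1],
    [-90,-60,-30,15,1],
    [-120,-80,-45,20,1],
    [-150,-103,-45,25,1],
    [-180,-123,-45,30,1],
    [-210,-144,-45,35,1],
    [-240,-164,-45,40,1],
    [-270,-185,-45,45,1],
    [-300,-205,-45,50,1],
    [-336,-230,-45,54,1],
    [-336,-230,-45,54,1],
    [-336,-230,-45,54,0],
    [-336,-230,-45,54,0],
    [-336,-230,-45,54,0],
  ],
)

```text
t: 1.35
position: [0.4687, 0.2215, 0.2503]
orientation: [[-0.202, 0.979, -0.001], [0.979, 0.202, -0.0], [0.0, -0.001, -1.0]]
contact_force: [0.6, 1.5, 0.1]
finger_gap: 0.0776
```

```bash
python3 - <<'E'
from h import *
import pickle
c=get_calibration("wrist");im=read_camera("wrist");cv2.imwrite("pics/w1.png",im);pickle.dump(c,open("w1.pkl","wb"))
o=get_obs();print(o["t"],o["position"],o["orientation"],o["finger_gap"],o["qd"])
E
```

```text
1.4 [0.46875589 0.2215508  0.25030057] [[-2.02305693e-01  9.79322346e-01 -3.85656404e-04]
 [ 9.79322422e-01  2.02305690e-01 -4.65321376e-05]
 [ 3.24505227e-05 -3.87095680e-04 -9.99999925e-01]] 0.07342810298577744 [-1.76744789e-03  3.66891353e-04  3.57293965e-03 -9.33087193e-04
  5.86817874e-05 -3.13030584e-04  2.50125025e-03]
```

View pics/w1.png

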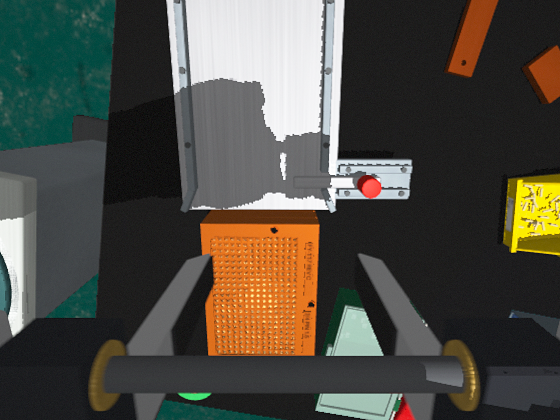

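```bash
python3 - <<'E'
from h import *
im=cv2.imread("pics/w1.png")
cv2.imwrite("pics/w1z.png",cv2.resize(im[0:240,165:425],None,fx=2.5,fy=2.5,interpolation=cv2.INTER_CUBIC))
cv2.imwrite("pics/w1y.png",cv2.resize(im[140:240,170:420],None,fx=3.2,fy=3.2,interpolation=cv2.INTER_CUBIC))
E
```

```text
(no output)
```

View pics/w1z.png

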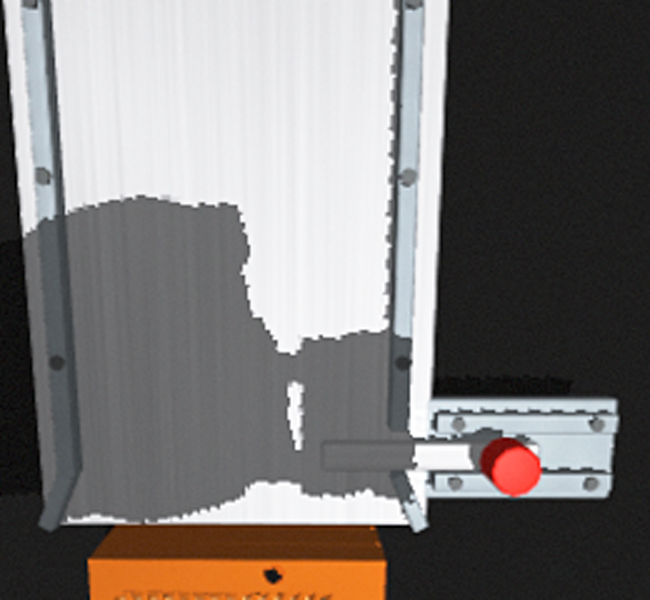

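View pics/w1y.png

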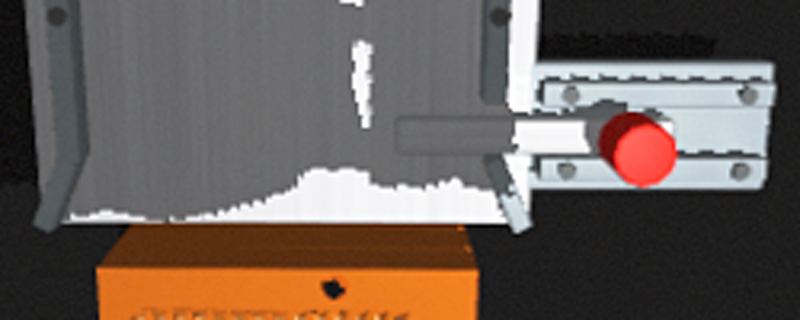

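```bash
python3 - <<'E'
from h import *
import pickle
c=pickle.load(open("w1.pkl","rb"))
R=lambda p,z:ray(0,p,z,c)[:,:2]
L=R([[167,0],[181.8,200]],.052);Rr=R([[344.2,0],[336.2,200]],.052)
for e in(L,Rr):
    d=e[0]-e[1];print(e.round(4).tolist(),np.arctan2(-d[0],d[1]))
m=R([[192,209.4],[333,210]],.052);d=m[1]-m[0];print("mouth",m,np.arctan2(d[1],d[0]))
s=R([[200.3,223.75],[319.1,224.1]],.081);d=s[1]-s[0];print("stack",s,np.arctan2(d[1],d[0]),np.linalg.norm(d))
k=R([[371,187.4]],.097);t=R([[293.75,182.2]],.066)
th=np.mean([np.arctan2(-e[0,0]+e[1,0],e[0,1]-e[1,1]) for e in(L,Rr)]);print("th",th)
ex=np.array([np.cos(th),np.sin(th)]);ey=np.array([-ex[1],ex[0]])
xc=(L@ex).mean()/2+(Rr@ex).mean()/2; ym=(m@ey).mean()
O=ex*xc+ey*(ym+.112);print("O",O,"width",(Rr@ex).mean()-(L@ex).mean())
for n,p in(("knob",k),("tip",t),("stack",s)):print(n,np.c_[(p-O)@ex,(p-O)@ey].round(4).tolist())
print("knob w",k)
from scipy.optimize import fsolve
E
```

```text
[[0.3225, 0.382], [0.3604, 0.1906]] 0.1954415596245243
[[0.4875, 0.4161], [0.5276, 0.2252]] 0.20707665800366698
mouth [[0.37283848 0.18216699]
 [0.52688687 0.21341978]] 0.200159840301887
stack [[0.38948498 0.17763989]
 [0.51071425 0.20240405]] 0.20150316234107035 0.12373277451452462
th 0.20125910881409564
O [0.42380976 0.30678525] width 0.16964039580777768
knob [[0.1115, -0.0775]]
tip [[0.0378, -0.0783]]
stack [[-0.0594, -0.1197], [0.0643, -0.1196]]
knob w [[0.5485385  0.25311689]]
```

drive_tool(
  deltas=[
    [5,40,10,0,0],
    [13,80,20,0,0],
    [13.5,85,50,0,0],
    [13.5,85,85,0,0],
    [13.5,85,120,0,0],
    [13.5,85,150,0,0],
    [13.5,85,170,0,0],
    [13.5,85,177,0,0],
    [13.5,85,177,0,0],
    [13.5,85,177,0,0],
  ],
  force=10,
)

```text
t: 2.23
position: [0.5501, 0.2514, 0.0743]
orientation: [[-0.201, 0.98, 0.001], [0.98, 0.201, 0.0], [0.0, 0.001, -1.0]]
contact_force: [0.1, -0.2, 0.3]
finger_gap: 0.0472
```

drive_tool(
  deltas=[
    [0,0,0,0,-1],
    [0,0,0,0,-1],
    [0,0,0,0,-1],
    [0,0,0,0,-1],
    [0,0,0,0,-1],
    [0,0,0,0,-1],
  ],
  force=10,
)

```text
t: 2.73
position: [0.5501, 0.2508, 0.0739]
orientation: [[-0.2, 0.98, 0.0], [0.98, 0.2, 0.0], [0.0, 0.0, -1.0]]
contact_force: [-1.7, -0.3, 6.3]
finger_gap: 0.0197
```

drive_tool(
  deltas=[
    [0,6,0,0,-1],
    [0,12,0,0,-1],
    [0,18,0,0,-1],
    [0,24,0,0,-1],
    [0,30,0,0,-1],
    [0,34,0,0,-1],
    [0,36,0,0,-1],
    [0,38,0,0,-1],
    [0,38,0,0,-1],
    [0,38,0,0,-1],
  ],
)

```text
t: 3.57
position: [0.5846, 0.2579, 0.0732]
orientation: [[-0.2, 0.98, -0.006], [0.98, 0.2, -0.001], [-0.0, -0.006, -1.0]]
contact_force: [-20.1, -4.9, 15.2]
finger_gap: 0.0203
```

drive_tool(
  deltas=[
    [0,-2,0,0,-1],
    [0,-2,0,0,0],
    [0,-2,0,0,0],
    [0,-2,0,0,0],
    [0,-2,0,0,0],
    [0,-2,0,0,0],
    [0,-2,-20,0,0.3],
    [0,-2,-50,0,0.4],
    [0,-2,-80,0,0.4],
    [-40,-30,-90,0,0.4],
    [-80,-60,-90,0,0.4],
    [-120,-90,-90,0,0.4],
    [-160,-100,-90,0,0.4],
    [-200,-100,-90,0,0.4],
    [-240,-100,-90,0,0.4],
    [-240,-100,-90,0,0.4],
  ],
)

```text
t: 4.9
position: [0.5373, -0.0022, 0.1641]
orientation: [[-0.196, 0.981, 0.001], [0.981, 0.196, -0.001], [-0.001, 0.001, -1.0]]
contact_force: [0.5, -1.1, -0.9]
finger_gap: 0.0657
```

```bash
python3 - <<'E'
from h import *
import pickle
c=get_calibration("wrist");im=read_camera("wrist");cv2.imwrite("pics/w2.png",im);pickle.dump(c,open("w2.pkl","wb"))
o=get_obs();print(o["t"],o["position"],o["orientation"],o["finger_gap"],o["joint_positions"])
P=o["position"][:2]-np.array([.4238,.3068]);th=.2013
print(P@[np.cos(th),np.sin(th)],P@[-np.sin(th),np.cos(th)])
cv2.imwrite("pics/t2.png",read_camera("top"))
E
```

```text
4.95 [ 0.53767218 -0.00395924  0.16408929] [[-1.93464409e-01  9.81106415e-01  1.31321467e-03]
 [ 9.81105357e-01  1.93466514e-01 -1.72831677e-03]
 [-1.94972573e-03  9.54034161e-04 -9.99997644e-01]] 0.06570673121351919 [-0.40470891  0.32677294  0.42812441  1.88686726 -0.1612369   0.96045525
  0.29071807]
0.049438599880250116 -0.3272521982001815
```

View pics/w2.png

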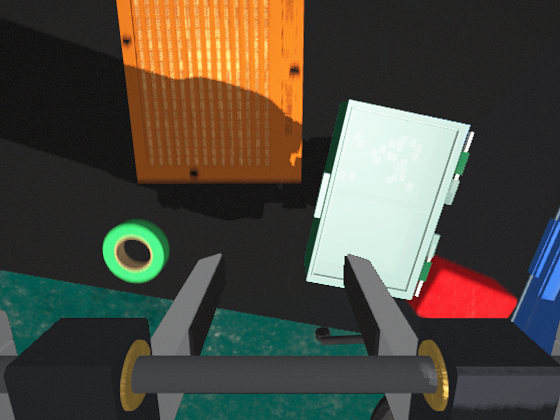

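View pics/t2.png

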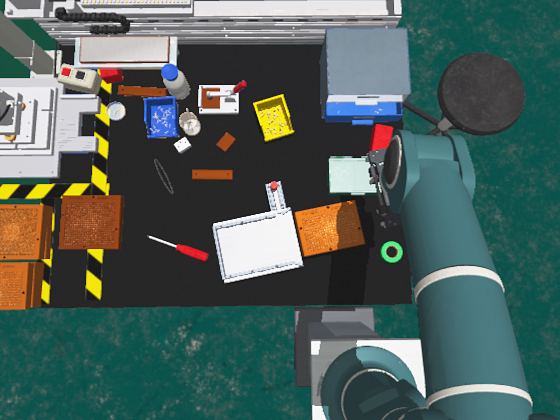

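```bash
python3 - <<'E'
from h import *
import pickle
c=pickle.load(open("w2.pkl","rb"));th=.2013
o=get_obs();print(o["position"],np.linalg.norm(o["qd"]))
def S(p,z):
    P=ray(0,p,z,c)[:,:2]-[.4238,.3068]
    return np.c_[P@[np.cos(th),np.sin(th)],P@[-np.sin(th),np.cos(th)]].round(4).tolist()
print("rear",S([[137,183],[302,183]],.081))
print("tape",S([[168,250],[136,220],[136,282]],.018))
print("box",S([[306,281],[348,99]],.03),S([[306,281],[348,99]],.06))
E
```

```text
[ 0.53754984 -0.00100077  0.16386783] 0.09351265755453735
rear [[-0.0612, -0.2931], [0.0639, -0.2936]]
tape [[-0.0652, -0.3722], [-0.0932, -0.341], [-0.1012, -0.4071]]
box [[0.0717, -0.4007], [0.1049, -0.2311]] [[0.0696, -0.3858], [0.0996, -0.2324]]
```

drive_tool(
  deltas=[
    [0,-20,0,0,0.4],
    [0,-40,0,0,0.4],
    [0,-48,20,0,0.4],
    [0,-48,50,0,0.4],
    [0,-48,80,0,0.4],
    [0,-48,97,0,0.4],
    [0,-48,97,0,0.4],
    [0,-48,97,0,0.4],
    [0,-48,97,0,0.4],
    [0,-48,97,0,0.4],
  ],
)

```text
t: 5.83
position: [0.4911, -0.0062, 0.0678]
orientation: [[-0.2, 0.98, 0.002], [0.98, 0.2, 0.0], [-0.0, 0.002, -1.0]]
contact_force: [0.0, 0.4, -0.4]
finger_gap: 0.0663
```

```bash
cat >> h.py <<'E'
def st():
    o=get_obs();th=.2013;P=o["position"][:2]-np.array([.4238,.3068]);R=np.array(o["orientation"])
    print("t",o["t"],"stand xy",P@[np.cos(th),np.sin(th)],P@[-np.sin(th),np.cos(th)],"z",o["position"][2],"yaw-th",np.arctan2(R[1,1],R[0,1])-th,"F",o["contact_force"])
E
python3 -c "
from h import *
st()"
```

```text
t 5.8333 stand xy 0.0033315210784907534 -0.3201502563061711 z 0.06777430987963703 yaw-th 0.0003846244004036825 F [ 0.01516231  0.41408406 -0.3695802 ]
```

drive_tool(
  deltas=[
    [5,-1,1,0,0.4],
    [10,-1,1,0,0.4],
    [15,-1,1,0,0.4],
    [20,-1,1,0,0.4],
    [25,-1,1,0,0.4],
    [30,-1,1,0,0.4],
    [35,-1,1,0,0.4],
    [40,-1,1,0,0.4],
    [45,-1,1,0,0.4],
    [50,-1,1,0,0.4],
    [50,-1,1,0,0.4],
  ],
)

```text
t: 6.75
position: [0.4793, 0.043, 0.0657]
orientation: [[-0.201, 0.98, 0.0], [0.98, 0.201, -0.0], [-0.0, 0.0, -1.0]]
contact_force: [-0.4, 0.2, -0.7]
finger_gap: 0.0659
```

```bash
python3 -c "
from h import *
st();import pickle
pickle.dump(get_calibration('wrist'),open('w3.pkl','wb'));cv2.imwrite('pics/w3.png',read_camera('wrist'));cv2.imwrite('pics/t3.png',read_camera('top'))"
```

```text
t 6.75 stand xy 0.0016609477287016885 -0.2695300056422694 z 0.06565764234351214 yaw-th 0.0009181749780102499 F [-0.38307358  0.21354941 -0.66699703]
```

View pics/w3.png

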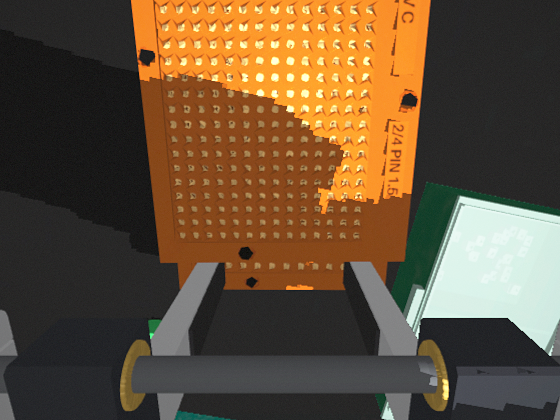

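View pics/t3.png

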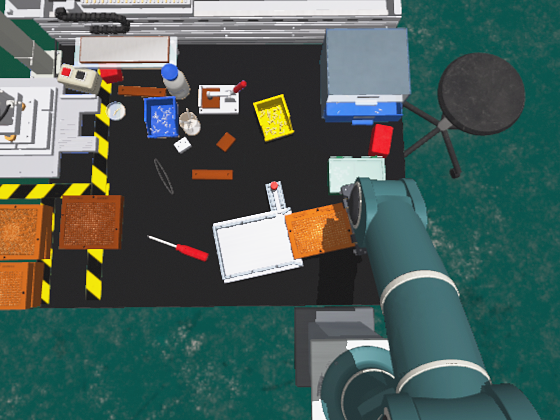

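```bash
python3 - <<'E'
from h import *
import pickle
c=pickle.load(open("w3.pkl","rb"));th=.2013
P=ray(0,[[160,261],[404,263]],.081,c)[:,:2]-[.4238,.3068]
print(np.c_[P@[np.cos(th),np.sin(th)],P@[-np.sin(th),np.cos(th)]].round(4))
E
```

```text
[[-0.0605 -0.2594]
 [ 0.0632 -0.2603]]
```

drive_tool(
  deltas=[
    [6,-1,0,0,0.4],
    [13,-1,0,0,0.4],
    [20,-1,0,0,0.4],
    [27,-1,0,0,0.4],
    [34,-1,0,0,0.4],
    [41,-1,0,0,0.4],
    [48,-1,0,0,0.4],
    [55,-1,0,0,0.4],
    [62,-1,0,0,0.4],
    [69,-1,0,0,0.4],
    [76,-1,0,0,0.4],
    [83,-1,0,0,0.4],
    [90,-1,0,0,0.4],
    [97,-1,0,0,0.4],
    [104,-1,0,0,0.4],
    [110,-1,0,0,0.4],
    [116,-1,0,0,0.4],
    [122,-1,0,0,0.4],
    [128,-1,0,0,0.4],
    [128,-1,0,0,0.4],
  ],
)

```text
t: 8.52
position: [0.4522, 0.169, 0.0654]
orientation: [[-0.202, 0.979, -0.0], [0.979, 0.202, 0.0], [0.0, -0.0, -1.0]]
contact_force: [0.0, 0.8, -0.1]
finger_gap: 0.0656
```

```bash
python3 -c "
from h import *
st();import pickle
pickle.dump(get_calibration('wrist'),open('w4.pkl','wb'));cv2.imwrite('pics/w4.png',read_camera('wrist'))"
```

```text
t 8.5167 stand xy 0.00031100313574542094 -0.14074905447031177 z 0.0654145741817311 yaw-th 0.0016413566057696949 F [ 0.01046214  0.77829649 -0.13142593]
```

View pics/w4.png

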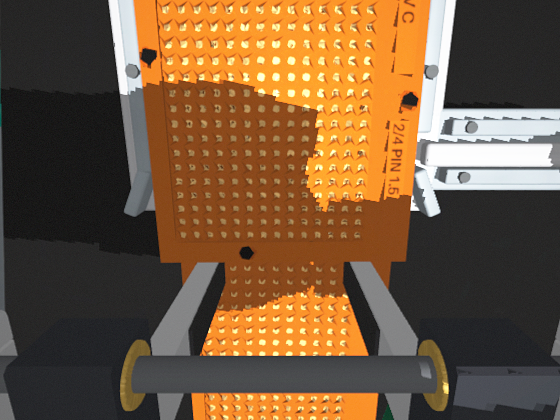

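drive_tool(
  deltas=[
    [6,0,0,0,0.4],
    [12,0,0,0,0.4],
    [18,0,0,0,0.4],
    [24,0,0,0,0.4],
    [30,0,0,0,0.4],
    [36,0,0,0,0.4],
    [42,0,0,0,0.4],
    [48,0,0,0,0.4],
    [52,0,0,0,0.4],
    [55,0,0,0,0.4],
    [57,0,0,0,0.4],
    [59,0,0,0,0.4],
    [60,0,0,0,0.4],
    [61,0,0,0,0.4],
    [62,0,0,0,0.4],
    [62,0,0,0,0.4],
  ],
)

```text
t: 9.9
position: [0.4402, 0.2284, 0.0655]
orientation: [[-0.2, 0.98, -0.0], [0.98, 0.2, 0.0], [0.0, -0.0, -1.0]]
contact_force: [-0.1, -1.5, -1.0]
finger_gap: 0.0655
```

```bash
python3 -c "
from h import *
st()"
```

```text
t 9.9 stand xy 0.00035315401319631665 -0.08008144537576832 z 0.06545291668046985 yaw-th 0.00017720903740561789 F [-0.08538558 -1.52079538 -1.0307922 ]
```

Force is still low, so I keep easing in until it rises at the stop.

drive_tool(
  deltas=[
    [1,0,0,0,0.4],
    [2,0,0,0,0.4],
    [3,0,0,0,0.4],
    [4,0,0,0,0.4],
    [4,0,0,0,0.4],
    [4,0,0,0,0.4],
  ],
)

```text
t: 10.4
position: [0.4395, 0.2321, 0.0655]
orientation: [[-0.2, 0.98, 0.0], [0.98, 0.2, -0.0], [-0.0, 0.0, -1.0]]
contact_force: [1.3, -4.7, -1.9]
finger_gap: 0.0658
```

```bash
python3 -c "
from h import *
st();import pickle
pickle.dump(get_calibration('wrist'),open('w5.pkl','wb'));cv2.imwrite('pics/w5.png',read_camera('wrist'))"
```

```text
t 10.4 stand xy 0.000412502343536219 -0.07630139995457912 z 0.06545558378887059 yaw-th 0.00011045508041526708 F [ 1.3347525  -4.66075443 -1.92540537]
```

View pics/w5.png

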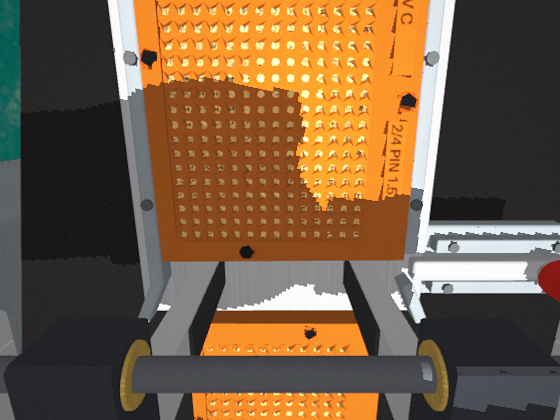

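drive_tool(
  deltas=[
    [0.7,0,0,0,0.4],
    [1.4,0,0,0,0.4],
    [2,0,0,0,0.4],
    [2,0,0,0,0.4],
    [2,0,0,0,0.4],
  ],
)

```text
t: 10.87
position: [0.4394, 0.2323, 0.0654]
orientation: [[-0.199, 0.98, 0.0], [0.98, 0.199, -0.002], [-0.002, -0.0, -1.0]]
contact_force: [2.6, -16.7, 4.3]
finger_gap: 0.0656
```

```bash
python3 -c "
from h import *
st()"
```

```text
t 10.8667 stand xy 0.00036296208915162026 -0.0761601540808888 z 0.06544494419249385 yaw-th -0.0010175361777255143 F [  2.58921029 -16.66762654   4.31644557]
```

drive_tool(
  deltas=[
    [-4,0,0,0,0.4],
    [-10,0,0,0,0.4],
    [-12,0,-15,0,0.4],
    [-12,0,-50,0,0.2],
    [-12,0,-90,0,0],
    [-12,0,-120,0,0],
    [-10,30,-120,0,0],
    [-8,70,-120,0,0],
    [-6,110,-120,0,0],
    [-6,147,-120,0,0],
    [-6,147,-120,0,0],
    [-6,147,-120,0,0],
    [-6,147,-120,0,0],
  ],
)

```text
t: 11.95
position: [0.5837, 0.2576, 0.1851]
orientation: [[-0.2, 0.98, -0.001], [0.98, 0.2, -0.0], [0.0, -0.001, -1.0]]
contact_force: [-0.4, 0.5, -1.2]
finger_gap: 0.0473
```

```bash
python3 -c "
from h import *
st();import pickle
pickle.dump(get_calibration('wrist'),open('w6.pkl','wb'));cv2.imwrite('pics/w6.png',read_camera('wrist'));cv2.imwrite('pics/t6.png',read_camera('top'))"
```

```text
t 11.95 stand xy 0.14683538648073016 -0.08016642619193805 z 0.18506039213039782 yaw-th 0.0002697652331267453 F [-0.36169049  0.54950726 -1.1662661 ]
```

View pics/w6.png

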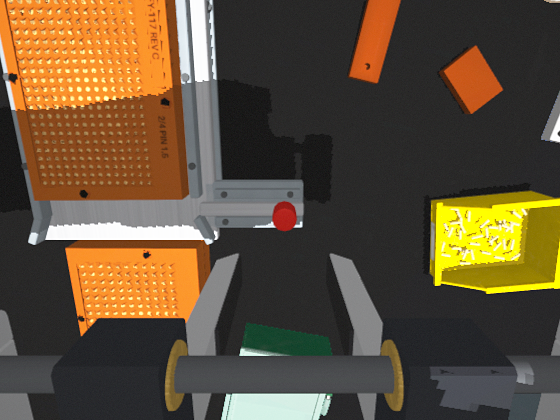

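View pics/t6.png

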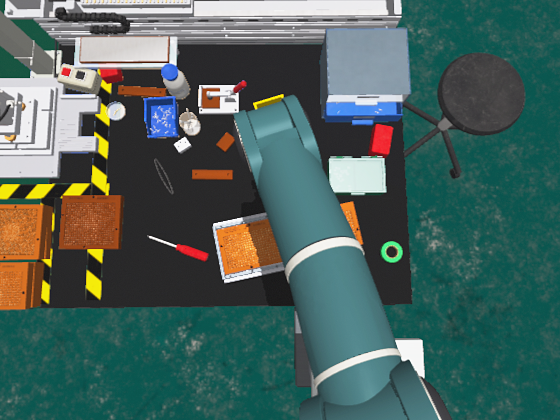

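drive_tool(
  deltas=[
    [0,0,30,0,0],
    [0,0,65,0,0],
    [0,0,95,0,0],
    [0,0,110,0,0],
    [0,0,110,0,0],
    [0,0,110,0,0],
    [0,0,110,0,-1],
    [0,0,110,0,-1],
    [0,0,110,0,-1],
    [0,0,110,0,-1],
    [0,0,110,0,-1],
  ],
  force=10,
)

```text
t: 12.97
position: [0.5841, 0.2578, 0.0761]
orientation: [[-0.2, 0.98, -0.0], [0.98, 0.2, 0.0], [0.0, 0.0, -1.0]]
contact_force: [-3.0, -0.9, 10.5]
finger_gap: 0.0198
```

drive_tool(
  deltas=[
    [0,-6,0,0,-1],
    [0,-12,0,0,-1],
    [0,-18,0,0,-1],
    [0,-24,0,0,-1],
    [0,-30,0,0,-1],
    [0,-36,0,0,-1],
    [0,-40,0,0,-1],
    [0,-43,0,0,-1],
    [0,-45,0,0,-1],
    [0,-47,0,0,-1],
    [0,-49,0,0,-1],
    [0,-49,0,0,-1],
    [0,-49,0,0,-1],
  ],
)

```text
t: 14.05
position: [0.537, 0.2482, 0.0762]
orientation: [[-0.2, 0.98, 0.002], [0.98, 0.2, 0.001], [0.0, 0.002, -1.0]]
contact_force: [3.9, 1.1, 4.8]
finger_gap: 0.0198
```

```bash
python3 -c "
from h import *
st()"
```

```text
t 14.05 stand xy 0.09915176435703679 -0.08008068677571661 z 0.07618153192254651 yaw-th 0.00013919629613823314 F [3.8589493  1.08226818 4.80607225]
```

Travelled 48.1 mm; a bit further to feel the stop.

drive_tool(
  deltas=[
    [0,-1,0,0,-1],
    [0,-2,0,0,-1],
    [0,-2,0,0,-1],
    [0,-2,0,0,-1],
  ],
)

```text
t: 14.38
position: [0.5367, 0.2481, 0.0764]
orientation: [[-0.2, 0.98, 0.005], [0.98, 0.2, 0.002], [0.001, 0.006, -1.0]]
contact_force: [16.4, 3.7, -3.9]
finger_gap: 0.0195
```

Hard stop felt: the bolt is shut. I release, lift and retreat.

drive_tool(
  deltas=[
    [0,2,0,0,-1],
    [0,2,0,0,-0.3],
    [0,2,0,0,-0.3],
    [0,2,0,0,-0.3],
    [0,2,0,0,-0.3],
    [0,2,-20,0,-0.3],
    [0,2,-55,0,-0.3],
    [0,2,-95,0,-0.3],
    [0,0,-130,0,-0.3],
    [0,-20,-160,0,-0.3],
    [0,-40,-170,0,-0.3],
    [0,-60,-170,0,-0.3],
    [0,-60,-170,0,-0.3],
    [0,-60,-170,0,-0.3],
  ],
)

```text
t: 15.55
position: [0.4749, 0.2356, 0.2458]
orientation: [[-0.201, 0.98, 0.0], [0.98, 0.201, 0.001], [0.001, 0.0, -1.0]]
contact_force: [0.3, 0.1, 0.6]
finger_gap: 0.033
```

```bash
python3 -c "
from h import *
st();import pickle
pickle.dump(get_calibration('wrist'),open('w7.pkl','wb'));cv2.imwrite('pics/w7.png',read_camera('wrist'))"
```

```text
t 15.55 stand xy 0.035812164295202745 -0.07995692945142971 z 0.24580346505456907 yaw-th 0.0009848286312423016 F [0.26167945 0.0551184  0.63942281]
```

View pics/w7.png

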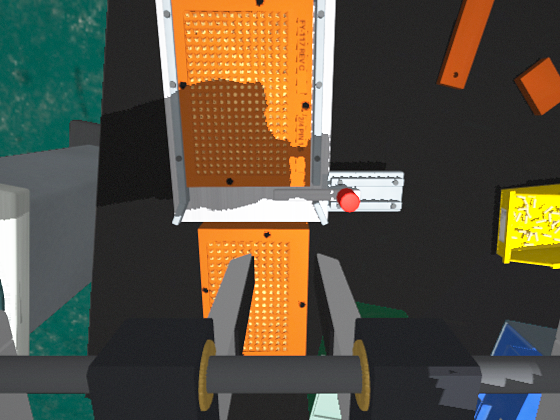

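```bash
python3 - <<'E'
from h import *
import pickle
im=cv2.imread("pics/w7.png")
c=pickle.load(open("w7.pkl","rb"));th=.2013
def S(p,z):
    P=ray(0,p,z,c)[:,:2]-[.4238,.3068]
    return np.c_[P@[np.cos(th),np.sin(th)],P@[-np.sin(th),np.cos(th)]].round(4).tolist()
print("rear",S([[188,187],[308,186]],.079),"mid",S([[199,229],[308.5,229]],.054),"knob",S([[349,201]],.097),"tip",S([[274,194]],.066))
cv2.imwrite("pics/w7z.png",cv2.resize(im[150:250,160:410],None,fx=3.2,fy=3.2,interpolation=cv2.INTER_CUBIC))
E
```

```text
rear [[-0.0598, -0.0675], [0.0606, -0.0662]] mid [[-0.058, -0.1198], [0.064, -0.1196]] knob [[0.0991, -0.0773]] tip [[0.0261, -0.0773]]
```

View pics/w7z.png

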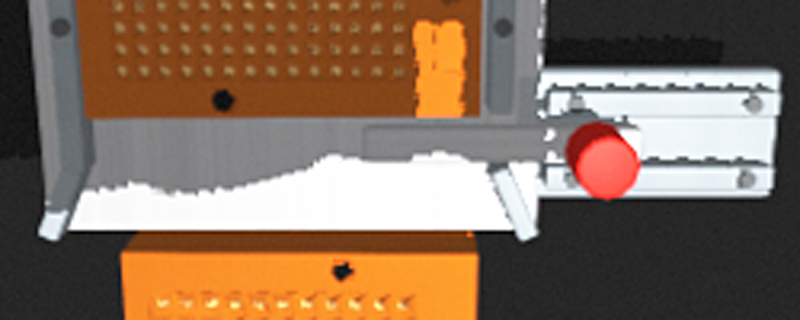

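All values agree: the plate is home, the bolt is shut and the middle plate has not moved.

```bash
python3 -c "
from plant import *
print(job_done())"
```

```text
the job is handed in; nothing more can be done
None
```

The job is done and handed in at about 15.6 s; `job_done()` gives no verdict.

I gripped the red knob and drew the bolt back to its stop. I then pushed the top plate by its rear edge with both fingers into the stand, until the force rose to about 17 N at the end stop. Last, I pushed the bolt shut until it met its stop at about 16 N, released it and retreated clear.

The last wrist picture agrees with the task, to within about 2 mm of measuring error:

| Check | Measured (stand frame) | Expected |
|---|---|---|
| Plate rear edge, y | −67 mm | −68 mm |
| Plate centre, x | about 0.5 mm | 0 mm |
| Knob, x | 99 mm | 100 mm (shut) |
| Bolt tip, x | 26 mm | 25 mm (shut) |
| Middle plate front edge, y | −119.7 mm | −119.7 mm (top plate's front edge, first picture) |

I did not measure the bottom plate, tape roll, strip or screwdriver at the end. The loose things looked unmoved in the last top view, taken before the bolt was shut. No check failed or disagreed.

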